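Fit the long drum sleeve to the bench grinder

TASK

Take the longer of the two grinding sleeves off the slanted rack and slide it, slotted foot down, over the grinder's upright spindle. With light hand pressure, never forcing it, turn it clockwise (seen from above) until its slots drop over the spindle's cross pin, and go on turning until it drops a second time and sits fully home on the flange; then let go. Leave the short sleeve on its peg and the other things where they are.

Things in the scene. Friction and masses are not known exactly. Their poses are not given: they have to be found in the camera images.
- long_sleeve: Longer grinding sleeve: stiff tube, 110 mm long, 0.15 to 0.3 kg, on either peg of the rack, leaning with it. From 31 mm up it is a rough grey drum, 44 mm outside diameter (hold it here); below is a plain metal foot, 62 mm outside diameter, with six slots. Bore 39 mm (48 mm inside the foot). Origin: centre of the foot's open lower end; +z along its axis to the top.
- sleeve_slots (a point): Point on the long sleeve's axis 16 mm above its lower end. The foot has six equal stepped slots, one every 60 deg, for the 6 mm pin: each has a mouth 11 mm wide, open below and 16 mm high, and beside it, counter-clockwise seen from the top, a pocket 9 mm wide with its roof 25 mm up and an 8.5 mm high lip under it.
- short_sleeve: The other sleeve, alike but 80 mm long. Origin and axes as for the long one. On the other peg; it stays there.
- sleeve_rack: Fixed wooden lectern-shaped rack, 260 mm wide (y), 115 mm deep (x). Origin: centre of its underside; -x is its low front, facing the robot. Its board slopes 30 deg, so its two pegs (34 mm diameter, 66 mm long, square to the board) lean 30 deg from vertical towards -x. Peg feet: x = 0, y = +65 and -65, z = 56 mm. The sleeves stand foot on board and come off along the pegs.
- grinder: Small fixed bench grinder: grey housing 180 x 180 mm, 54 mm high, on top a round splash pan of 156 mm diameter (rim 68 mm up) from whose middle the upright spindle rises. Origin: centre of the underside; -x is the front with switch and speed knob.
- seat (a point): On the spindle's axis, centre of the top of its flange (72 mm diameter), 65 mm above the desk; z up. The sleeve's origin belongs here. Above it stands the shaft, 36 mm diameter up to 88 mm, then a cone to its top (22 mm diameter) at 100 mm.
- pin (a point): On the spindle's axis, 20 mm above the flange: middle of the level cross pin, 6 mm thick, 60 mm from end to end, through the shaft. Its angle about the axis differs each time and is not reported (this frame is the grinder's); the spindle is stiff to turn. A sleeve resting on the pin has its origin 23 mm above the flange, after the first drop 7 mm, fully home 0 mm.
- marker: White marker pen, 135 mm long, lying between grinder and rack. A bystander. Origin: centre of its underside.
- heart_rose: Pink heart-shaped stone, 58 mm, lying behind, between grinder and rack. A bystander. Origin: centre of its underside.
- loupe: Folding loupe, 72 mm, in front of the rack. A bystander. Origin: centre of its underside.
- spray_bottle: Spray bottle, 160 mm tall, right of the grinder. A bystander. Origin: centre of its underside.
- pyramid_honey: Honey-coloured stone pyramid, 55 mm wide, 50 mm high, right of the grinder. A bystander. Origin: centre of its underside.
- torch: Grey torch, 100 mm long, left of the rack. A bystander. Origin: centre of its underside.

How it is judged:
By the outcome, as a careful person would: the job done as asked, in the order asked, and still so for the second after the job is handed in, with the robot touching nothing.
It also fails if it takes over 61 s, if anything falls off the work surface, if the arm or the gripper's body presses on something with over 40 N, if the wrist force passes 120 N, or if a joint passes its speed limit or range.

ROBOT

A 7-joint arm with a two-finger parallel gripper is mounted at the origin on a cart in front of the work surface, level with it; the furniture and walls round the work are solid. World frame = base frame: x ahead of the robot, y to its left, z up, the work surface at z = 0. Lengths are in m, angles in rad, forces in N, time in s.
With the tool pointing down it reaches from about 0.4 to 0.85 m from the base axis. Payload 10.4 kg.
Tool frame: the origin (TCP) lies at the very end of the fingers, on their centre line; the grasp point (between the pads) lies 19 mm behind it; z points along the fingers, y is the line along which they close (so a half turn about z gives the same grasp; the last joint's range is limited). The gripper opens to 85 mm and grips with 20 to 120 N. Pads are 22 mm wide; open, the fingers measure 114 mm over their backs; the gripper's body (76 mm by 85 mm) begins 54 mm behind the grasp point. The pads swing forward as they close: fully open they stand 13 mm farther back than shut.
Start: joints at [-1.254, 0.332, -0.065, 1.46, 0.022, 1.35, -0.088], TCP at [0.208, 0.589, 0.231] pointing down, gripper open.
Joint ranges: [-2.6, 2.6], [-0.5, 2.12], [-1.47, 1.34], [0.16, 2.42], [-1.27, 4.41], [0.06, 2.06], [-2.6, 2.6]. Speed limits (rad/s): [2.22, 2.22, 2.79, 2.79, 3.14, 3.14, 3.14].

INTERFACE

Orientations are given as [roll, pitch, yaw] about the fixed x, y, z axes, in that order (R = Rz(yaw) Ry(pitch) Rx(roll)).
In Python, from rig import sense, grab_frame, get_calibration, job_done, spot_in, cut_out gives the robot as it stands. The module is installed in compiled form; this text tells all that it offers.
- The arm moves only by the tool step_arm, never from a script. Its argument "plan" is a list of rows, each a list of 6 numbers: the shift along the tool's x, y, z in cm, then the turn, a rotation vector about the tool's x, y, z in rad. A call has 1 to 10 rows; each row shifts and turns the commanded pose from where the row before left it, along the tool's axes as they then stand; what a row does not reach is not made up. A row lasts 1/8 s, in which the tool goes at most 62.5 mm and 10.7 degrees, less where a joint would pass 70% of its speed; a pose out of reach is approached as far as the arm can. A call with a gripper value outside its range is refused whole. "hand" is the opening, from 0 (shut) to 1 (fully open), set as the call begins (left out, the last holds). The fingers move at their own pace and stop on an object; "squeeze" is the grip in N (left out, the last holds). Time passes only in rows, so rows that do not move let the fingers close. It gives the time, the measured TCP pose, the force, the opening and the grip force at its end, in the units of the state.
- sense(): the state, without advancing time (a new reading comes with each control period).
- grab_frame(name): name is "side" or "top" or "wrist"; returns the picture (480x640x3 uint8, red, green, blue); there is no depth.
- get_calibration(name): a dict with "fov_y" (degrees; the focal length in pixels is half the picture's height over the tangent of half this angle, whatever the lens; pixels are square), "cx", "cy" (the principal point, pixels), "R" (3x3) and "t" (3): a world point X has camera coordinates R X + t; the wrist camera has in their place "hand_eye" (4x4, takes a point from camera to tool coordinates, whose origin is the TCP and whose axes are the flange's). Camera axes: x right, y down, z forward; pixel columns grow to the right and rows downward; lengths in m; the calibration is good to about 2 mm. A picture is of the moment at which its call begins: read the wrist's pose just before it. get_calibration takes no time and is no camera call.
- job_done(): hands the job in; it is judged then, once.
Trained networks look in the newest picture that a camera, given by its name, has taken for a name from the list of things; names that differ only in an ending like _2 or _b are one class to them, and where a whole thing is asked for, a point or a joint stands for the part that bears it (a point fixed in the world has none). Each returns a list of dicts, best first, with "score" (0 to 1); they miss things now and then, are a little off and sometimes report something else, mostly with a low value. They report only what shows in the picture. A call takes as long as a camera call.
- spot_in(camera, name): "at" ([x, y, z] in m, in world coordinates, good to about 4 mm: the middle of the surface that is visible of it).
- cut_out(camera, name): "region" (480x640 bool, what is visible of it).
The state is a dict: "t": time; "qpos": joint angles; "joint_velocities": joint speeds; "tau": joint torques, N m; "eef_pos": TCP position; "orientation": TCP orientation; "ft_force": force on the tool from outside, world axes, zero at the start; "ft_torque": the same for the moment, N m; "gripper_width": finger opening in m; "grasp_force": force on a finger pad.
Only numpy, scipy, OpenCV 4.12 (cv2) and the standard library are available. Lean on these libraries where they do the work, as an engineer would, in place of code of your own. Each camera call takes 0.05 s, during which the arm holds its last target. There are 200 camera calls.

## Working session

There is one attempt and no reset: what is moved stays moved. The work goes in short steps, Python scripts to look and compute and a tool call to move; the robot and the scene stay as the last step left them, time stands still between calls to the robot, and variables do not carry over. Pictures are saved under pics/ and viewed, at most 10 in all, crops included, and the job is handed in when it is done.

Besides the shell and the picture viewer there is one more tool, called after "Emit:" as a command line: name --pt "numbers of a row" for each row, then --argument value for the rest. step_arm: Moves the arm, as the interface text tells. Its arguments: {"type":"object","properties":{"plan":{"type":"array"},"hand":{"type":"number"},"squeeze":{"type":"number"}},"required":["plan"]}

```bash
mkdir -p pics
python3 - <<'E'
from rig import *
import cv2, numpy as np
np.set_printoptions(precision=4,suppress=True)
s=sense(); print(s)
ims=[]
for c in ["side","top"]:
    im=grab_frame(c); cv2.imwrite(f"pics/{c}0.png",im[:,:,::-1])
    k=get_calibration(c); print(c,k, 'campos',-np.array(k["R"]).T@np.array(k["t"]))
    for n in ["long_sleeve","short_sleeve","sleeve_rack","grinder"]:
        print(c,n,[(np.round(d["at"],4).tolist(),round(d["score"],2)) for d in spot_in(c,n)[:3]])
print(get_calibration("wrist"))
E
```

```text
{'t': 0.0, 'qpos': array([-1.2536,  0.3329, -0.0647,  1.461 ,  0.0216,  1.3499, -0.0885]), 'joint_velocities': array([-0.0008,  0.0001, -0.0005, -0.0017, -0.001 , -0.0006, -0.0012]), 'tau': array([ -0.0006, -62.5444,   0.0489, -39.1603,   0.0163,   0.0099,
         0.    ]), 'eef_pos': array([0.2082, 0.5889, 0.2305]), 'orientation': array([-3.1402,  0.0001,  2.8019]), 'ft_force': array([ 0.6204, -1.1312,  0.7778]), 'ft_torque': array([ 0.0181, -0.0068,  0.0259]), 'grasp_force': 0.0, 'gripper_width': 0.08544266205245186}
side {'fov_y': 56.69047181564834, 'cx': 316.5682511608361, 'cy': 232.71682204697063, 'R': array([[-0.9793, -0.2015, -0.0188],
       [-0.1087,  0.6023, -0.7909],
       [ 0.1707, -0.7725, -0.6117]]), 't': array([0.496 , 0.1049, 1.4027])} campos [0.2577 1.1203 0.9503]
side long_sleeve [([0.5101, 0.2306, 0.1073], 0.82), ([0.5053, -0.2203, 0.0536], 0.24)]
side short_sleeve [([0.5182, 0.3617, 0.0965], 0.95)]
side sleeve_rack [([0.5509, 0.3402, 0.052], 0.89)]
side grinder [([0.5021, -0.2205, 0.0583], 0.8)]
top {'fov_y': 46.31585694413129, 'cx': 326.4337087889301, 'cy': 240.28191072164347, 'R': array([[-0.014 , -0.9999, -0.0003],
       [-0.996 ,  0.0139, -0.0884],
       [ 0.0884, -0.001 , -0.9961]]), 't': array([0.0098, 0.511 , 1.5111])} campos [0.3754 0.0041 1.5503]
top long_sleeve [([0.5165, 0.2103, 0.1034], 0.76)]
top short_sleeve [([0.5302, 0.3366, 0.0943], 0.97)]
top sleeve_rack [([0.5868, -0.4504, 0.1095], 0.43)]
top grinder [([0.5064, -0.2487, 0.0592], 0.84)]
{'fov_y': 60.88045524902282, 'cx': 321.8329074071339, 'cy': 236.78712564459806, 'hand_eye': array([[-0.0002, -0.9653, -0.2613,  0.0656],
       [ 1.    , -0.    , -0.0005, -0.0016],
       [ 0.0005, -0.2613,  0.9653, -0.1423],
       [ 0.    ,  0.    ,  0.    ,  1.    ]])}
```

View pics/side0.png

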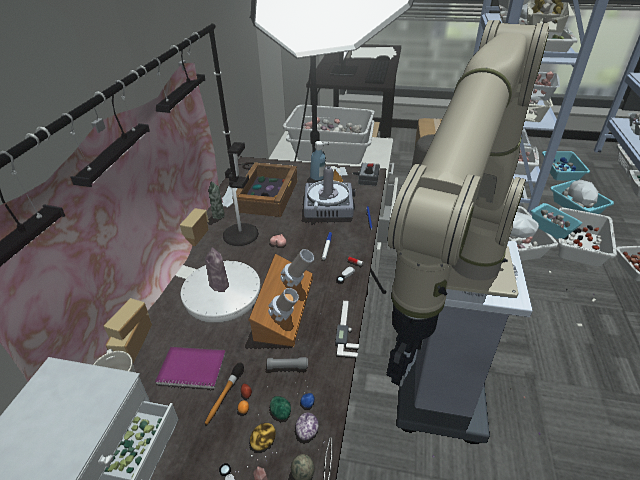

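View pics/top0.png

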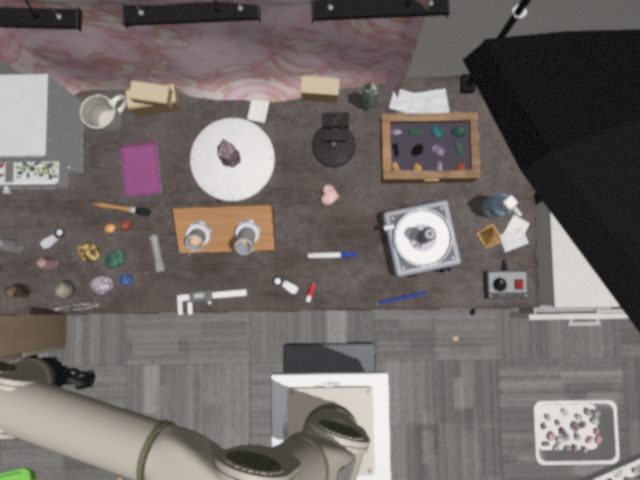

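```bash
cat > h.py <<'E'
from rig import *
import cv2, numpy as np
from scipy.spatial.transform import Rotation as Rn, Slerp
np.set_printoptions(precision=4,suppress=True)
def cur():
    s=sense(); return np.array(s["eef_pos"]),Rn.from_euler("xyz",s["orientation"])
def axes(x,z):
    z=np.array(z,float)/np.linalg.norm(z); x=np.array(x,float); x-=z*(x@z); x/=np.linalg.norm(x)
    return Rn.from_matrix(np.c_[x,np.cross(z,x),z])
def plan(p1,R1,n,start=None):
    p0,R0=start or cur(); sl=Slerp([0,1],Rn.concatenate([R0,R1])); rows=[]
    for i in range(n):
        a,b=i/n,(i+1)/n; Ra,Rb=sl(a),sl(b)
        rows.append([round(v,2) for v in Ra.inv().apply((np.array(p1)-p0)/n*100)]+[round(v,3) for v in (Ra.inv()*Rb).as_rotvec()])
    print("plan",n,rows); return p1,R1
def cam(name):
    k=get_calibration(name); f=240/np.tan(np.radians(k["fov_y"])/2)
    K=np.array([[f,0,k["cx"]],[0,f,k["cy"]],[0,0,1]])
    if name=="wrist":
        p,R=cur(); H=np.array(k["hand_eye"]); Rc=R.as_matrix()@H[:3,:3]; c=p+R.apply(H[:3,3])
    else:
        Rc=np.array(k["R"]).T; c=-Rc@np.array(k["t"])
    return K,Rc,c            # camera->world rotation, centre
def ray(cm,uv):
    K,Rc,c=cm; d=Rc@np.linalg.inv(K)@np.array([uv[0],uv[1],1.]); return c,d/np.linalg.norm(d)
def proj(cm,X):
    K,Rc,c=cm; q=(np.atleast_2d(X)-c)@Rc@K.T; return q[:,:2]/q[:,2:]
def cross(rays):
    A=sum(np.eye(3)-np.outer(d,d) for c,d in rays); b=sum((np.eye(3)-np.outer(d,d))@c for c,d in rays)
    X=np.linalg.solve(A,b); return X,[np.linalg.norm(np.cross(X-c,d)) for c,d in rays]
def shot(name,fn):
    cm=cam(name); im=grab_frame(name)[:,:,::-1].copy(); cv2.imwrite("pics/"+fn,im); return cm,im
E
python3 -c "
from h import *
plan([.40,.25,.32],axes([-1,0,0],[0,0,-1]),14)"
```

```text
plan 14 [[np.float64(-2.1), np.float64(-1.83), np.float64(-0.63), np.float64(-0.0), np.float64(-0.0), np.float64(-0.024)], [np.float64(-2.05), np.float64(-1.88), np.float64(-0.63), np.float64(-0.0), np.float64(-0.0), np.float64(-0.024)], [np.float64(-2.01), np.float64(-1.93), np.float64(-0.63), np.float64(-0.0), np.float64(-0.0), np.float64(-0.024)], [np.float64(-1.96), np.float64(-1.98), np.float64(-0.63), np.float64(-0.0), np.float64(-0.0), np.float64(-0.024)], [np.float64(-1.91), np.float64(-2.02), np.float64(-0.63), np.float64(-0.0), np.float64(-0.0), np.float64(-0.024)], [np.float64(-1.86), np.float64(-2.07), np.float64(-0.63), np.float64(-0.0), np.float64(-0.0), np.float64(-0.024)], [np.float64(-1.81), np.float64(-2.11), np.float64(-0.63), np.float64(-0.0), np.float64(-0.0), np.float64(-0.024)], [np.float64(-1.76), np.float64(-2.16), np.float64(-0.63), np.float64(-0.0), np.float64(-0.0), np.float64(-0.024)], [np.float64(-1.71), np.float64(-2.2), np.float64(-0.63), np.float64(-0.0), np.float64(-0.0), np.float64(-0.024)], [np.float64(-1.65), np.float64(-2.24), np.float64(-0.63), np.float64(-0.0), np.float64(-0.0), np.float64(-0.024)], [np.float64(-1.6), np.float64(-2.28), np.float64(-0.63), np.float64(-0.0), np.float64(-0.0), np.float64(-0.024)], [np.float64(-1.54), np.float64(-2.32), np.float64(-0.63), np.float64(-0.0), np.float64(-0.0), np.float64(-0.024)], [np.float64(-1.49), np.float64(-2.35), np.float64(-0.63), np.float64(-0.0), np.float64(-0.0), np.float64(-0.024)], [np.float64(-1.43), np.float64(-2.39), np.float64(-0.63), np.float64(-0.0), np.float64(-0.0), np.float64(-0.024)]]
```

Emit:
step_arm --pt "-2.1 -1.8 -0.9 0 0 -0.025" --pt "-2.1 -1.9 -0.9 0 0 -0.025" --pt "-2.0 -1.9 -0.9 0 0 -0.025" --pt "-2.0 -2.0 -0.9 0 0 -0.025" --pt "-1.9 -2.0 -0.9 0 0 -0.025" --pt "-1.9 -2.1 -0.9 0 0 -0.025" --pt "-1.8 -2.1 -0.9 0 0 -0.025" --pt "-1.8 -2.2 -0.9 0 0 -0.025" --pt "-1.7 -2.2 -0.9 0 0 -0.025" --pt "-1.6 -2.2 -0.8 0 0 -0.025" --hand 1

```text
t: 1.75
eef_pos: [0.3472, 0.3464, 0.3208]
orientation: [3.141, 0.0, 3.052]
ft_force: [0.0, 0.0, -0.3]
gripper_width: 0.0853
grasp_force: 0.0
```

Emit:
step_arm --pt "-1.6 -2.3 0 0 0 -0.024" --pt "-1.5 -2.3 0 0 0 -0.024" --pt "-1.5 -2.4 0 0 0 -0.024" --pt "-1.4 -2.4 0 0 0 -0.024" --pt "0 0 0 0 0 0"

```text
t: 2.38
eef_pos: [0.4027, 0.2483, 0.3206]
orientation: [3.141, 0.001, -3.139]
ft_force: [0.1, -0.0, -0.6]
gripper_width: 0.0854
grasp_force: 0.0
```

Run:
```python
from h import *
s=sense(); print(s["t"],s["qpos"],s["eef_pos"],s["orientation"])
cm,im=shot("wrist","w1.png")
for n in ["long_sleeve","short_sleeve"]:
    for d in spot_in("wrist",n)[:2]: print(n,d["at"],d["score"])
```

```text
2.375 [-0.8534 -0.0504  0.1969  1.7066  0.01    1.4837  0.916 ] [0.4027 0.2483 0.3206] [ 3.1413  0.0006 -3.1388]
long_sleeve [0.5113, 0.2154, 0.1057] 0.86
short_sleeve [0.5154, 0.3287, 0.0977] 0.97
```

View pics/w1.png

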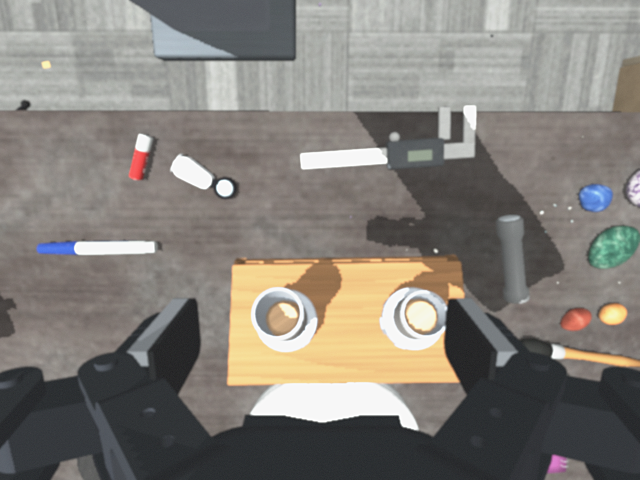

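Run:
```python
from h import *
cm=cam("wrist")
c,d=ray(cm,(278,314)); X=c+d*(0.151-c[2])/d[2]; print("rim",X)
u=np.array([-.5,0,.866]); u=Rn.from_euler("z",.015).apply(u)
# check: project model
org=X-.11*u; print("org",org, proj(cm,org+.031*u), proj(cm,X))
p=X+.10*u
plan(p,axes([-1,-.015,0],-u),8)
print(p)
```

```text
rim [0.4862 0.2131 0.151 ]
org [0.5412 0.214  0.0557] [[286.393  319.7226]] [[278. 314.]]
plan 8 [[np.float64(-0.43), np.float64(-0.48), np.float64(1.03), np.float64(-0.0), np.float64(-0.065), np.float64(-0.001)], [np.float64(-0.36), np.float64(-0.48), np.float64(1.06), np.float64(-0.0), np.float64(-0.065), np.float64(-0.001)], [np.float64(-0.29), np.float64(-0.48), np.float64(1.08), np.float64(-0.0), np.float64(-0.065), np.float64(-0.001)], [np.float64(-0.22), np.float64(-0.49), np.float64(1.1), np.float64(-0.0), np.float64(-0.065), np.float64(-0.001)], [np.float64(-0.15), np.float64(-0.49), np.float64(1.11), np.float64(-0.0), np.float64(-0.065), np.float64(-0.001)], [np.float64(-0.08), np.float64(-0.49), np.float64(1.12), np.float64(-0.0), np.float64(-0.065), np.float64(-0.001)], [np.float64(-0.0), np.float64(-0.49), np.float64(1.12), np.float64(-0.0), np.float64(-0.065), np.float64(-0.001)], [np.float64(0.07), np.float64(-0.49), np.float64(1.12), np.float64(-0.0), np.float64(-0.065), np.float64(-0.001)]]
[0.4362 0.2124 0.2376]
```

Emit:
step_arm --pt "-0.4 -0.5 1.0 0 -0.065 0" --pt "-0.4 -0.5 1.1 0 -0.065 0" --pt "-0.3 -0.5 1.1 0 -0.065 0" --pt "-0.2 -0.5 1.1 0 -0.065 0" --pt "-0.1 -0.5 1.1 0 -0.065 0" --pt "-0.1 -0.5 1.1 0 -0.065 0" --pt "0 -0.5 1.1 0 -0.065 0" --pt "0.1 -0.5 1.1 0 -0.065 0" --pt "0 0 0 0 0 0"

```text
t: 3.65
eef_pos: [0.4343, 0.2105, 0.2367]
orientation: [-3.14, 0.519, -3.133]
ft_force: [0.5, 0.5, 0.2]
gripper_width: 0.0853
grasp_force: 0.0
```

Run:
```python
from h import *
s=sense(); print(s["t"],s["qpos"],s["eef_pos"],s["orientation"])
cm,im=shot("wrist","w2.png")
X=np.array([.4862,.2131,.151]); u=np.array([-.5,-.0075,.866])
print(proj(cm,[X,X-.079*u,X-.11*u]))
```

```text
3.65 [-0.8328 -0.2999  0.0222  2.1862  0.4692  0.9334  0.5473] [0.4343 0.2105 0.2367] [-3.1402  0.5187 -3.1331]
[[328.2837 241.8825]
 [327.3297 215.5404]
 [327.0663 208.2683]]
```

View pics/w2.png

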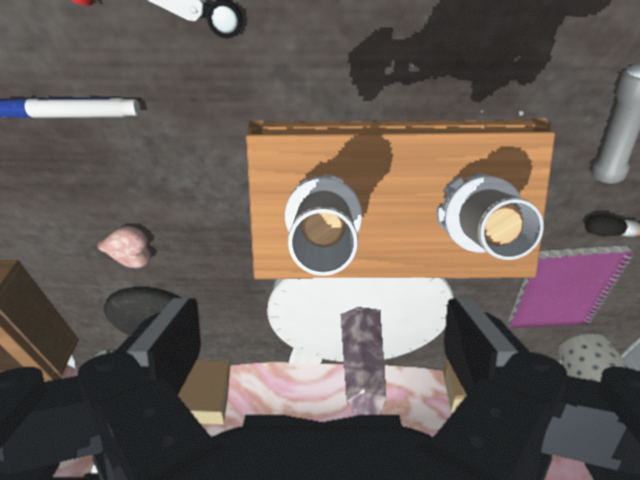

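```bash
cat >> h.py <<'E'
def sil(cm,org,u,L,shape=(480,640)):
    a=np.linspace(0,2*np.pi,60); R=axes([1,0,0],u).as_matrix(); m=np.zeros(shape,np.uint8)
    ring=lambda r,z: org+z*u+r*(np.cos(a)[:,None]*R[:,0]+np.sin(a)[:,None]*R[:,1])
    for (r,z0,z1) in [(.022,.031,L),(.031,0,.031)]:
        q=proj(cm,np.r_[ring(r,z0),ring(r,z1)]); h=cv2.convexHull(np.round(q*16).astype(np.int32))
        cv2.fillConvexPoly(m,h,1,cv2.LINE_8,4)
    return m>0
E
python3 - <<'E'
from h import *
from scipy.optimize import minimize
X,e=cross([( np.array([0,0,0.]),np.array([0,0,1.]) )]*0 or []) if 0 else (None,None)
cm2=cam("wrist"); grab_frame("wrist"); m=[d for d in cut_out("wrist","long_sleeve")][0]["region"]
ys,xs=np.nonzero(m); print("mask",m.sum(),xs.min(),xs.max(),ys.min(),ys.max())
# w1 camera rebuilt from its pose
k=get_calibration("wrist");H=np.array(k["hand_eye"]);R=Rn.from_euler("xyz",[3.1413,.0006,-3.1388]);p=np.array([.4027,.2483,.3206])
cm1=(cm2[0],R.as_matrix()@H[:3,:3],p+R.apply(H[:3,3]))
X,e=cross([ray(cm1,(278.5,314.5)),ray(cm2,(324,239.5))]); print("rim tri",X,e)
for yaw in (0,.015,.03):
    u=Rn.from_euler("z",yaw).apply([-.5,0,.866])
    f=lambda o:1-(sil(cm2,o,u,.11)&m).sum()/(sil(cm2,o,u,.11)|m).sum()
    r=minimize(f,X-.11*u,method="Nelder-Mead",options=dict(initial_simplex=(X-.11*u)+np.r_[np.zeros((1,3)),np.eye(3)*.004]))
    print(yaw,r.x,r.fun,"rim",r.x+.11*u)
# rack edges for yaw: board corners in w2 at mid front edge / rack from rays
for uv1,uv2 in (((249,136),(553,133)),((253,278),(537,276))):
    z=.02 if uv1[1]<200 else .085
    P=[c+d*(z-c[2])/d[2] for c,d in (ray(cm2,uv1),ray(cm2,uv2))]; v=P[1]-P[0]; print("edge",P,"yaw",np.arctan2(-v[0],v[1]),np.linalg.norm(v))
E
```

```text
mask 4853 284 360 173 272
rim tri [0.4902 0.2106 0.1468] [np.float64(0.0003996352922092234), np.float64(0.000399635292209242)]
0 [0.5455 0.2095 0.0506] 0.22265246853823817 rim [0.4905 0.2095 0.1459]
0.015 [0.5463 0.2102 0.0501] 0.217264319325004 rim [0.4913 0.2093 0.1454]
0.03 [0.5467 0.2109 0.0497] 0.22139384116693683 rim [0.4917 0.2092 0.145 ]
edge [array([0.4926, 0.1471, 0.02  ]), array([0.4877, 0.4061, 0.02  ])] yaw 0.019120607952060078 0.25897345890119616
edge [array([0.6041, 0.1459, 0.085 ]), array([0.5989, 0.4104, 0.085 ])] yaw 0.019646052809097137 0.26451038924046705
```

Run:
```python
from h import *
u=Rn.from_euler("z",.019).apply([-.5,0,.866]); X=np.array([.4905,.2102,.1465])
R=axes([-1,-.019,0],-u)
a=plan(X+.08*u,R,2); plan(X-.05*u,R,6,a)
```

```text
plan 2 [[np.float64(-0.08), np.float64(-0.09), np.float64(1.36), np.float64(-0.003), np.float64(-0.002), np.float64(-0.006)], [np.float64(-0.08), np.float64(-0.09), np.float64(1.36), np.float64(-0.003), np.float64(-0.002), np.float64(-0.006)]]
plan 6 [[np.float64(0.0), np.float64(0.0), np.float64(2.17), np.float64(0.0), np.float64(0.0), np.float64(0.0)], [np.float64(0.0), np.float64(0.0), np.float64(2.17), np.float64(0.0), np.float64(0.0), np.float64(0.0)], [np.float64(0.0), np.float64(0.0), np.float64(2.17), np.float64(0.0), np.float64(0.0), np.float64(0.0)], [np.float64(0.0), np.float64(0.0), np.float64(2.17), np.float64(0.0), np.float64(0.0), np.float64(0.0)], [np.float64(0.0), np.float64(0.0), np.float64(2.17), np.float64(0.0), np.float64(0.0), np.float64(0.0)], [np.float64(0.0), np.float64(0.0), np.float64(2.17), np.float64(0.0), np.float64(0.0), np.float64(0.0)]]
```

Emit:
step_arm --pt "-0.1 -0.1 1.4 -0.003 -0.002 -0.006" --pt "-0.1 -0.1 1.3 -0.003 -0.002 -0.006" --pt "0 0 2.2 0 0 0" --pt "0 0 2.2 0 0 0" --pt "0 0 2.2 0 0 0" --pt "0 0 2.2 0 0 0" --pt "0 0 2.2 0 0 0" --pt "0 0 2.0 0 0 0" --pt "0 0 0 0 0 0"

```text
t: 4.92
eef_pos: [0.5157, 0.209, 0.1014]
orientation: [-3.139, 0.522, -3.121]
ft_force: [0.4, -0.5, -1.0]
gripper_width: 0.0856
grasp_force: 0.0
```

Emit:
step_arm --pt "0 0 0 0 0 0" --pt "0 0 0 0 0 0" --pt "0 0 0 0 0 0" --pt "0 0 0 0 0 0" --pt "0 0 0 0 0 0" --pt "0 0 0 0 0 0" --hand 0 --squeeze 45

```text
t: 5.68
eef_pos: [0.5159, 0.2103, 0.1037]
orientation: [3.141, 0.525, -3.122]
ft_force: [-3.7, -0.6, 4.5]
gripper_width: 0.0439
grasp_force: 44.3
```

Emit:
step_arm --pt "0 0 -0.8 0 0 0" --pt "0 0 -1.5 0 0 0" --pt "0 0 -1.8 0 0 0" --pt "0 0 -1.8 0 0 0" --pt "0 0 -1.8 0 0 0" --pt "0 0 -1.8 0 0 0" --pt "0 0 -1.8 0 0 0" --pt "0 0 -1.5 0 0 0"

```text
t: 6.68
eef_pos: [0.4507, 0.2083, 0.2148]
orientation: [-3.142, 0.524, -3.122]
ft_force: [-0.4, 0.8, -2.0]
gripper_width: 0.044
grasp_force: 46.4
```

Run:
```python
from h import *
s=sense(); print(s["t"],s["qpos"],s["eef_pos"],s["orientation"],s["ft_force"],s["ft_torque"])
for c in ("top","side"):
    shot(c,c+"1.png")
    for n in ("long_sleeve","pin","grinder"): print(c,n,[(np.round(d["at"],4),round(d["score"],2)) for d in spot_in(c,n)[:2]])
im=cv2.imread("pics/top1.png")[180:300,350:500]; im2=cv2.imread("pics/side1.png")[150:240,270:380]
a=cv2.resize(im,None,fx=4,fy=4,interpolation=2); b=cv2.resize(im2,(600,491)[::1],interpolation=2)
cv2.imwrite("pics/ta.png",a); cv2.imwrite("pics/sb.png",cv2.resize(im2,None,fx=5,fy=5,interpolation=2))
```

```text
6.675 [-0.8221 -0.2573  0.049   2.2041  0.4875  0.856   0.5579] [0.4507 0.2083 0.2148] [-3.1415  0.5241 -3.1219] [-0.3667  0.8424 -2.0318] [0.0333 0.8246 0.0137]
top long_sleeve [(array([0.4626, 0.2089, 0.2054]), 0.63), (array([ 0.5106, -0.248 ,  0.0551]), 0.24)]
top pin [(array([ 0.505 , -0.2454,  0.0578]), 0.83)]
top grinder [(array([ 0.5063, -0.2465,  0.0638]), 0.8), (array([0.393 , 0.1111, 0.0139]), 0.7)]
side long_sleeve [(array([0.4611, 0.2251, 0.1992]), 0.89), (array([0.6373, 0.0032, 0.02  ]), 0.29)]
side pin [(array([ 0.5305, -0.2254,  0.0579]), 0.57)]
side grinder [(array([ 0.5332, -0.229 ,  0.058 ]), 0.69), (array([0.4696, 0.0221, 0.0154]), 0.66)]
```

View pics/ta.png

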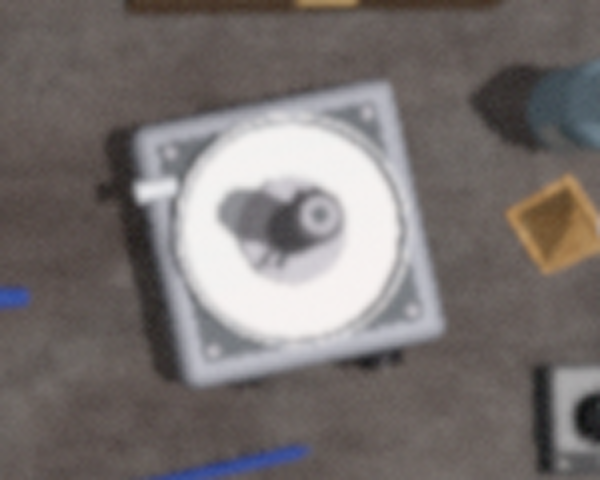

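View pics/sb.png

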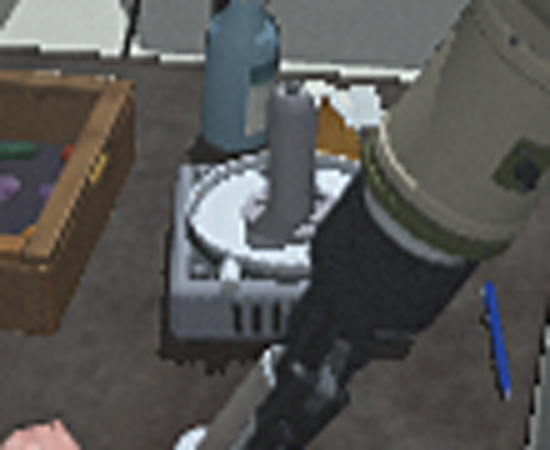

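Run:
```python
from h import *
cm=cam("top")
for uv,z in (((422,238),.065),((430,233.75),.165)):
    c,d=ray(cm,uv); print(c+d*(z-c[2])/d[2])
D=axes([-1,0,0],[0,0,-1])
a=plan([.47,.15,.30],D,5); 
b=plan([.577,-.25,.30],D,14,a)
```

```text
[ 0.5098 -0.2515  0.065 ]
[ 0.5111 -0.2544  0.165 ]
plan 5 [[np.float64(-1.17), np.float64(-1.17), np.float64(-1.33), np.float64(0.001), np.float64(0.105), np.float64(0.004)], [np.float64(-1.03), np.float64(-1.17), np.float64(-1.45), np.float64(0.001), np.float64(0.105), np.float64(0.004)], [np.float64(-0.88), np.float64(-1.17), np.float64(-1.55), np.float64(0.001), np.float64(0.105), np.float64(0.004)], [np.float64(-0.71), np.float64(-1.17), np.float64(-1.63), np.float64(0.001), np.float64(0.105), np.float64(0.004)], [np.float64(-0.54), np.float64(-1.16), np.float64(-1.69), np.float64(0.001), np.float64(0.105), np.float64(0.004)]]
plan 14 [[np.float64(-0.76), np.float64(-2.86), np.float64(0.0), np.float64(0.0), np.float64(0.0), np.float64(0.0)], [np.float64(-0.76), np.float64(-2.86), np.float64(0.0), np.float64(0.0), np.float64(0.0), np.float64(0.0)], [np.float64(-0.76), np.float64(-2.86), np.float64(0.0), np.float64(0.0), np.float64(0.0), np.float64(0.0)], [np.float64(-0.76), np.float64(-2.86), np.float64(0.0), np.float64(0.0), np.float64(0.0), np.float64(0.0)], [np.float64(-0.76),
[... 360 characters left out ...]
 np.float64(0.0), np.float64(0.0), np.float64(0.0)], [np.float64(-0.76), np.float64(-2.86), np.float64(0.0), np.float64(0.0), np.float64(0.0), np.float64(0.0)], [np.float64(-0.76), np.float64(-2.86), np.float64(0.0), np.float64(0.0), np.float64(0.0), np.float64(0.0)], [np.float64(-0.76), np.float64(-2.86), np.float64(0.0), np.float64(0.0), np.float64(0.0), np.float64(0.0)], [np.float64(-0.76), np.float64(-2.86), np.float64(0.0), np.float64(0.0), np.float64(0.0), np.float64(0.0)], [np.float64(-0.76), np.float64(-2.86), np.float64(0.0), np.float64(0.0), np.float64(0.0), np.float64(0.0)], [np.float64(-0.76), np.float64(-2.86), np.float64(0.0), np.float64(0.0), np.float64(0.0), np.float64(0.0)]]
```

Emit:
step_arm --pt "-1.2 -1.2 -1.3 0 0.105 0.004" --pt "-1.0 -1.2 -1.5 0 0.105 0.004" --pt "-0.9 -1.2 -1.6 0 0.105 0.004" --pt "-0.7 -1.2 -1.6 0 0.105 0.004" --pt "-0.5 -1.2 -1.7 0 0.104 0.004" --pt "-0.8 -2.8 0 0 0 0" --pt "-0.8 -2.8 0 0 0 0" --pt "-0.8 -2.8 0 0 0 0" --pt "-0.8 -2.8 0 0 0 0" --pt "-0.8 -2.8 0 0 0 0"

```text
t: 8.32
eef_pos: [0.5101, 0.0074, 0.2999]
orientation: [3.138, -0.0, -3.141]
ft_force: [-0.1, -0.3, -2.0]
gripper_width: 0.044
grasp_force: 46.4
```

Emit:
step_arm --pt "-0.8 -2.8 0 0 0 0" --pt "-0.8 -2.8 0 0 0 0" --pt "-0.8 -2.8 0 0 0 0" --pt "-0.8 -2.8 0 0 0 0" --pt "-0.8 -2.8 0 0 0 0" --pt "-0.8 -2.8 0 0 0 0" --pt "-0.8 -2.8 0 0 0 0" --pt "-0.8 -1.5 0 0 0 0" --pt "0 0 0 0 0 0"

```text
t: 9.45
eef_pos: [0.574, -0.2031, 0.2988]
orientation: [3.138, -0.001, 3.141]
ft_force: [0.9, 0.8, -2.0]
gripper_width: 0.0442
grasp_force: 46.4
```

Run:
```python
from h import *
s=sense(); print(s["t"],s["qpos"],s["eef_pos"],s["orientation"],s["ft_force"],s["ft_torque"])
cm,im=shot("wrist","w3.png")
print(proj(cm,[[.5105,-.253,.165],[.5105,-.253,.065]]))
import pickle; pickle.dump(cm,open("cm3.pkl","wb"))
```

```text
9.45 [-0.2875  0.3151  0.7178  1.4294 -0.2091  1.4761  1.9959] [ 0.574  -0.2031  0.2988] [ 3.138  -0.0012  3.1407] [ 0.9474  0.7894 -1.9991] [0.074  0.0133 0.0297]
[[247.4339 130.8146]
 [266.8872 129.7652]]
```

View pics/w3.png

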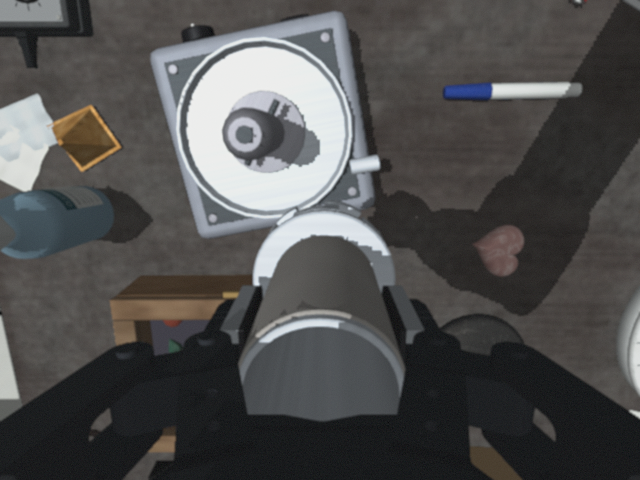

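Emit:
step_arm --pt "0 -2.5 0 0 0 0" --pt "0 -2.5 0 0 0 0" --pt "0 -2.5 0 0 0 0" --pt "0 -2.0 0 0 0 0" --pt "0 0 0 0 0 0"

```text
t: 10.12
eef_pos: [0.5736, -0.2977, 0.2989]
orientation: [3.137, -0.0, 3.141]
ft_force: [-0.2, 0.2, -2.0]
gripper_width: 0.0436
grasp_force: 46.5
```

Run:
```python
from h import *
import pickle
print(sense()["t"],cur()[0])
cm4,im4=shot("wrist","w4.png"); cm3=pickle.load(open("cm3.pkl","rb")); pickle.dump(cm4,open("cm4.pkl","wb"))
im3=cv2.imread("pics/w3.png")
print("pred top/flange w4",proj(cm4,[[.5105,-.253,.165],[.5105,-.253,.065]]))
# sleeve in tool: mask against model with lateral offset
m=cut_out("wrist","long_sleeve")[0]["region"]; ys,xs=np.nonzero(m); print("mask",xs.min(),xs.max(),ys.min(),ys.max())
p,R=cur(); u=-R.as_matrix()[:,2]
for ox in (-.006,-.003,0,.003,.006):
  for s in (.058,.063,.068):
    o=p-s*u+R.apply([ox,0,0]); q=sil(cm4,o,u,.11); yy,xx=np.nonzero(q); print(ox,s,xx.min(),xx.max(),yy.min())
c=[]
for cm,im,b in ((cm3,im3,(244,134)),(cm4,im4,None)):
    q=proj(cm,[[.5105,-.253,.165],[.5105,-.253,.065]]); (x,y)=q.mean(0).astype(int)
    c.append(cv2.resize(im[max(0,y-90):y+90,x-65:x+65],None,fx=3,fy=3,interpolation=2)); print("crop origin",x-65,max(0,y-90))
h=min(i.shape[0] for i in c); cv2.imwrite("pics/c34.png",np.hstack([i[:h] for i in c]))
```

```text
10.125 [ 0.5736 -0.2977  0.2989]
pred top/flange w4 [[391.8499 131.1893]
 [372.9095 129.9468]]
mask 238 403 199 420
-0.006 0.058 250 420 213
-0.006 0.063 253 416 211
-0.006 0.068 256 412 209
-0.003 0.058 250 420 207
-0.003 0.063 253 416 206
-0.003 0.068 256 412 204
0 0.058 249 421 201
0 0.063 252 417 200
0 0.068 255 413 198
0.003 0.058 249 422 195
0.003 0.063 252 417 194
0.003 0.068 255 413 192
0.006 0.058 248 423 189
0.006 0.063 251 418 188
0.006 0.068 254 414 187
crop origin 192 40
crop origin 317 40
```

View pics/c34.png

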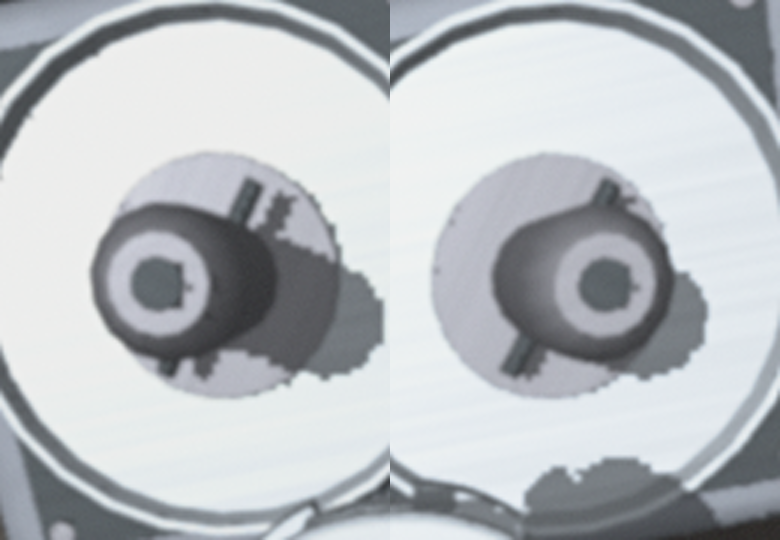

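Run:
```python
from h import *
import pickle
cm3,cm4=[pickle.load(open(f"cm{i}.pkl","rb")) for i in (3,4)]
for a,b in (((244.7,135),(389,134.7)),((265.3,131.7),(370.3,132))):
    print(cross([ray(cm3,a),ray(cm4,b)]))
k=get_calibration("wrist"); H=np.array(k["hand_eye"]); tc=(cm3[0],H[:3,:3],H[:3,3])
for ox in (0,-.003):
    o=np.array([ox,-.001,.06]); a=np.linspace(0,2*np.pi,180); C=np.c_[np.cos(a),np.sin(a),0*a]
    for nm,r,z in (("rim",.022,-.05),("step",.022,.029),("foottop",.031,.029),("foot",.031,.06)):
        q=proj(tc,C*r+[ox,-.001,z]); print(ox,nm,"x",q[:,0].min().round(1),q[:,0].max().round(1),"y",q[:,1].min().round(1),q[:,1].max().round(1))
g=cv2.cvtColor(cv2.imread("pics/w3.png"),6).astype(int); g4=cv2.cvtColor(cv2.imread("pics/w4.png"),6).astype(int)
for nm,G in (("w3",g),("w4",g4)):
    print(nm,"col323 196-244",G[196:244:2,323],"306-330",G[306:332:2,323])
    for r in (262,270,350,365): print(nm,r,"L",G[r,234:268:2],"R",G[r,380:412:2])
```

```text
(array([ 0.5129, -0.2548,  0.1654]), [np.float64(0.00021234955121053313), np.float64(0.00021234955121077808)])
(array([ 0.5123, -0.2549,  0.0618]), [np.float64(5.4865407754480365e-05), np.float64(5.486540775447648e-05)])
0 rim x 239.5 408.8 y 312.1 459.1
0 step x 274.1 372.6 y 232.0 324.4
0 foottop x 254.0 392.7 y 211.6 341.9
0 foot x 263.6 382.8 y 199.1 312.7
-0.003 rim x 240.1 408.1 y 323.2 468.1
-0.003 step x 274.3 372.4 y 238.7 330.3
-0.003 foottop x 254.2 392.4 y 218.4 347.6
-0.003 foot x 263.8 382.6 y 205.0 317.7
w3 col323 196-244 [163  69  77  94 121  98 112 130 190 221 231 231 229 226 224 225 226 227
 230 211  97  78  79  76] 306-330 [ 76  78 138 161 126  93 135 201 222 225 168  82  85]
w3 262 L [ 81  82  83  83  84  84  84  81  79  77 118 204 226 226 226 227 226] R [114 113 113 115 113 110  96  84  80  79  76  77  78  80  79  81]
w3 270 L [ 82  84  83  82  83  86  82  77  77 101 187 222 224 224 224 224 225] R [115 115 115 114 115 115 110  93  77  76  75  75  75  79  82  80]
w3 350 L [ 22  20  22  29  46  78  92  88  97 109 112 111 109  92  76  76  77] R [ 96 116 117 116 110 
[... 258 characters left out ...]
 236 234 231 232 233 234
 236 218  99  82  83  84] 306-330 [ 80  87 146 163 102  90 144 214 230 232 176  86  88]
w4 262 L [ 82  83  81  78  74  75  79  78  80  77 123 215 233 233 233 234 233] R [118 118 120 119 120 116  98  76  77  75  78  78  81  81  82  80]
w4 270 L [ 88  88  90  84  78  75  76  79  76 101 198 229 232 231 232 231 232] R [122 121 122 121 120 122 116  99  82  83  86  89  85  86  85  87]
w4 350 L [ 28  24  27  35  44  83  97  92 103 115 119 118 114  95  81  79  82] R [102 123 123 122 116 101  88  92  85  65  36  34  34  22  24  28]
w4 365 L [ 27  27  66 100 114 118 119 109  80  77  80  78  79  80  81  79  79] R [ 80  77  77  75  74  83 112 120 120 114  95  88  55  23  27  25]
```

Emit:
step_arm --pt "1.5 1.1 0 0.004 0 0" --pt "1.5 1.1 0 0 0 0" --pt "1.5 1.1 0 0 0 0" --pt "1.6 1.1 0 0 0 0" --pt "0 0 1.5 0 0 0" --pt "0 0 1.5 0 0 0" --pt "0 0 1.5 0 0 0" --pt "0 0 1.5 0 0 0" --pt "0 0 0 0 0 0"

```text
t: 11.35
eef_pos: [0.5123, -0.2533, 0.2375]
orientation: [3.141, -0.003, -3.141]
ft_force: [-0.3, 0.6, -2.5]
gripper_width: 0.0442
grasp_force: 46.6
```

Run:
```python
from h import *
P=[]
for i in range(4):
    s=sense(); P.append(np.r_[s["eef_pos"],s["orientation"]]); grab_frame("wrist" if i<3 else "top")
P=np.array(P); print(s["t"],P.mean(0),P.std(0),s["ft_force"],s["ft_torque"],s["qpos"])
```

```text
11.5 [ 0.5128 -0.2535  0.2387  3.1413 -0.0009 -3.1414] [0.0003 0.0002 0.0008 0.0003 0.0012 0.    ] [-0.1157  0.2774 -2.4168] [-0.0217 -0.0538  0.0482] [-0.2471  0.2465  0.7464  1.6273 -0.1715  1.3345  2.0955]
```

Emit:
step_arm --pt "0 0 0.8 0 0 0" --pt "0 0 0.8 0 0 0" --pt "0 0 0.8 0 0 0" --pt "0 0 0.8 0 0 0" --pt "0 0 0.8 0 0 0" --pt "0 0 0 0 0 0"

```text
t: 12.3
eef_pos: [0.5125, -0.2532, 0.1983]
orientation: [3.141, -0.001, -3.141]
ft_force: [-0.1, -0.1, -2.3]
gripper_width: 0.0439
grasp_force: 46.6
```

Emit:
step_arm --pt "0 0 0.6 0 0 0" --pt "0 0 0.6 0 0 0" --pt "0 0 0.6 0 0 0" --pt "0 0 0.6 0 0 0" --pt "0 0 0.6 0 0 0" --pt "0 0 0.5 0 0 0" --pt "0 0 0 0 0 0"

```text
t: 13.18
eef_pos: [0.5127, -0.2533, 0.1637]
orientation: [3.141, -0.001, -3.141]
ft_force: [0.1, 0.4, -2.4]
gripper_width: 0.0439
grasp_force: 46.6
```

Emit:
step_arm --pt "0 0 0.3 0 0 0" --pt "0 0 0.3 0 0 0" --pt "0 0 0.3 0 0 0" --pt "0 0 0.2 0 0 0" --pt "0 0 0.2 0 0 0" --pt "0 0 0 0 0 0"

```text
t: 13.92
eef_pos: [0.5128, -0.2533, 0.1509]
orientation: [3.141, -0.0, -3.141]
ft_force: [-1.0, -0.1, -2.2]
gripper_width: 0.0442
grasp_force: 46.6
```

Emit:
step_arm --pt "0 0 0.15 0 0 0" --pt "0 0 0.15 0 0 0" --pt "0 0 0 0 0 0"

```text
t: 14.3
eef_pos: [0.5128, -0.2533, 0.1479]
orientation: [3.141, -0.0, -3.141]
ft_force: [0.3, -0.0, -1.4]
gripper_width: 0.044
grasp_force: 46.6
```

Emit:
step_arm --pt "0 0 0.15 0 0 0" --pt "0 0 0.1 0 0 0" --pt "0 0 0 0 0 0"

```text
t: 14.68
eef_pos: [0.5128, -0.2534, 0.1455]
orientation: [3.141, -0.0, -3.141]
ft_force: [0.4, 0.3, -2.2]
gripper_width: 0.0437
grasp_force: 46.6
```

Emit:
step_arm --pt "0 0 0.15 0 0 0" --pt "0 0 0.15 0 0 0" --pt "0 0 0 0 0 0"

```text
t: 15.05
eef_pos: [0.5129, -0.2534, 0.1426]
orientation: [3.141, 0.0, -3.141]
ft_force: [-0.3, 0.3, 0.1]
gripper_width: 0.0438
grasp_force: 46.7
```

Emit:
step_arm --pt "0 0 0.1 0 0 0" --pt "0 0 0 0 0 0"

```text
t: 15.3
eef_pos: [0.5131, -0.2535, 0.1423]
orientation: [3.141, 0.001, -3.141]
ft_force: [-2.8, 2.2, 7.3]
gripper_width: 0.044
grasp_force: 47.4
```

Emit:
step_arm --pt "0 0 0 0 0 0.05" --pt "0 0 0 0 0 0.05" --pt "0 0 0 0 0 0.04" --pt "0 0 0 0 0 0"

```text
t: 15.8
eef_pos: [0.5137, -0.2534, 0.1423]
orientation: [3.141, 0.002, 3.002]
ft_force: [-0.0, 1.5, 5.3]
gripper_width: 0.0436
grasp_force: 47.3
```

Emit:
step_arm --pt "0 0 0.03 0 0 0.05" --pt "0 0 0 0 0 0.05" --pt "0 0 0 0 0 0.04" --pt "0 0 0 0 0 0"

```text
t: 16.3
eef_pos: [0.5136, -0.2542, 0.1423]
orientation: [-3.141, 0.002, 2.861]
ft_force: [-0.7, -0.8, 6.3]
gripper_width: 0.0439
grasp_force: 47.2
```

Emit:
step_arm --pt "0 0 0 0 0 0.05" --pt "0 0 0 0 0 0.05" --pt "0 0 0 0 0 0.04" --pt "0 0 0 0 0 0"

```text
t: 16.8
eef_pos: [0.5135, -0.2544, 0.1423]
orientation: [-3.141, 0.002, 2.721]
ft_force: [-0.7, -1.8, 7.1]
gripper_width: 0.0439
grasp_force: 47.1
```

Emit:
step_arm --pt "0 0 0 0 0 0.05" --pt "0 0 0 0 0 0.05" --pt "0 0 0 0 0 0.04" --pt "0 0 0 0 0 0"

```text
t: 17.3
eef_pos: [0.5129, -0.2538, 0.1413]
orientation: [-3.141, 0.0, 2.582]
ft_force: [0.1, -1.3, 0.1]
gripper_width: 0.0438
grasp_force: 46.8
```

Emit:
step_arm --pt "0 0 0.15 0 0 0" --pt "0 0 0.15 0 0 0" --pt "0 0 0 0 0 0"

```text
t: 17.68
eef_pos: [0.5127, -0.2545, 0.1386]
orientation: [-3.141, 0.001, 2.581]
ft_force: [0.2, -2.9, 4.4]
gripper_width: 0.0438
grasp_force: 46.9
```

Emit:
step_arm --pt "0 0 0.15 0 0 0" --pt "0 0 0.15 0 0 0" --pt "0 0 0 0 0 0"

```text
t: 18.05
eef_pos: [0.5127, -0.2544, 0.1355]
orientation: [-3.141, 0.001, 2.581]
ft_force: [0.0, -3.5, 3.4]
gripper_width: 0.0439
grasp_force: 46.8
```

Emit:
step_arm --pt "-0.04 -0.06 0.15 0 0 0" --pt "0 0 0.15 0 0 0" --pt "0 0 0.15 0 0 0" --pt "0 0 0 0 0 0"

```text
t: 18.55
eef_pos: [0.5128, -0.2545, 0.1308]
orientation: [3.142, 0.0, 2.582]
ft_force: [0.6, -3.8, 2.7]
gripper_width: 0.0437
grasp_force: 46.8
```

Emit:
step_arm --pt "0 0 0.15 0 0 0" --pt "0 0 0.15 0 0 0" --pt "0 0 0.1 0 0 0" --pt "0 0 0 0 0 0"

```text
t: 19.05
eef_pos: [0.5128, -0.2545, 0.1269]
orientation: [3.141, 0.0, 2.582]
ft_force: [0.0, -2.8, 4.6]
gripper_width: 0.0437
grasp_force: 46.9
```

Emit:
step_arm --pt "0 0 0.08 0 0 0" --pt "0 0 0 0 0 0"

```text
t: 19.3
eef_pos: [0.513, -0.2546, 0.1264]
orientation: [3.141, 0.001, 2.582]
ft_force: [-0.0, -3.3, 6.5]
gripper_width: 0.0437
grasp_force: 47.1
```

Run:
```python
from h import *
s=sense(); print(s["t"],s["ft_force"],s["ft_torque"],s["eef_pos"],s["qpos"])
```

```text
19.3 [-0.0041 -3.3413  6.4831] [-0.6434  0.2221 -0.3437] [ 0.513  -0.2546  0.1264] [-0.2831  0.3811  0.8144  1.7672 -0.3049  1.1241  1.64  ]
```

Emit:
step_arm --pt "0 0 0 0 0 0.04" --pt "0 0 0 0 0 0.04" --pt "0 0 0 0 0 0"

```text
t: 19.68
eef_pos: [0.5129, -0.2545, 0.1263]
orientation: [-3.142, 0.0, 2.502]
ft_force: [-1.2, -2.9, 7.3]
gripper_width: 0.0441
grasp_force: 47.1
```

Emit:
step_arm --pt "0 0 0 0 0 0.04" --pt "0 0 0 0 0 0.04" --pt "0 0 0 0 0 0"

```text
t: 20.05
eef_pos: [0.5127, -0.2547, 0.1263]
orientation: [-3.141, 0.0, 2.422]
ft_force: [-1.7, -2.1, 7.9]
gripper_width: 0.0438
grasp_force: 47.1
```

Emit:
step_arm --pt "0 0 0 0 0 0.04" --pt "0 0 0 0 0 0.03" --pt "0 0 0 0 0 0"

```text
t: 20.42
eef_pos: [0.5126, -0.2548, 0.1263]
orientation: [-3.141, 0.0, 2.352]
ft_force: [-0.9, -2.6, 7.1]
gripper_width: 0.0439
grasp_force: 47.0
```

Emit:
step_arm --pt "0 0 0 0 0 0.03" --pt "0 0 0 0 0 0.03" --pt "0 0 0 0 0 0"

```text
t: 20.8
eef_pos: [0.5125, -0.2549, 0.1263]
orientation: [-3.141, 0.0, 2.292]
ft_force: [-3.3, -3.3, 8.9]
gripper_width: 0.0438
grasp_force: 47.0
```

Run:
```python
from h import *
s=sense(); print(s["t"],s["ft_force"],s["ft_torque"],s["eef_pos"],s["orientation"])
```

```text
20.8 [-3.3081 -3.2829  8.9482] [-0.8678  0.7234  0.0193] [ 0.5125 -0.2549  0.1263] [-3.1408  0.0001  2.2917]
```

Emit:
step_arm --pt "0 0 0 0 0 0.03" --pt "0 0 0 0 0 0.03" --pt "0 0 0 0 0 0"

```text
t: 21.18
eef_pos: [0.5123, -0.2551, 0.1262]
orientation: [-3.14, 0.0, 2.232]
ft_force: [-2.8, -4.6, 7.8]
gripper_width: 0.0436
grasp_force: 46.8
```

Run:
```python
from h import *
s=sense(); print(s["t"],s["ft_force"],s["ft_torque"],s["eef_pos"],s["orientation"])
```

```text
21.175 [-2.8243 -4.5869  7.7989] [-1.0746  0.7933  0.0252] [ 0.5123 -0.2551  0.1262] [-3.1404  0.0002  2.2315]
```

Emit:
step_arm --pt "-0.02 -0.08 0 0 0 0.03" --pt "0 0 0 0 0 0.03" --pt "0 0 0 0 0 0"

```text
t: 21.55
eef_pos: [0.5124, -0.2541, 0.1255]
orientation: [3.142, -0.001, 2.172]
ft_force: [0.5, -0.3, 0.5]
gripper_width: 0.044
grasp_force: 46.9
```

Run:
```python
from h import *
s=sense(); print(s["t"],s["ft_force"],s["ft_torque"],s["eef_pos"],s["orientation"])
```

```text
21.55 [ 0.4885 -0.3453  0.5432] [-0.0914 -0.2408 -0.0455] [ 0.5124 -0.2541  0.1255] [ 3.1415 -0.0011  2.1723]
```

Second drop is starting; press lightly down.

Emit:
step_arm --pt "0 0 0.1 0 0 0" --pt "0 0 0.1 0 0 0" --pt "0 0 0.1 0 0 0" --pt "0 0 0 0 0 0"

```text
t: 22.05
eef_pos: [0.5129, -0.2549, 0.1241]
orientation: [3.14, 0.0, 2.172]
ft_force: [-2.6, 0.3, 12.4]
gripper_width: 0.0439
grasp_force: 47.7
```

Emit:
step_arm --pt "0 0 -0.05 0 0 0.02" --pt "0 0 0 0 0 0.02" --pt "0 0 0 0 0 0"

```text
t: 22.42
eef_pos: [0.5126, -0.2547, 0.1235]
orientation: [3.141, -0.0, 2.132]
ft_force: [1.4, 0.9, 3.3]
gripper_width: 0.0439
grasp_force: 47.1
```

Run:
```python
from h import *
s=sense(); print(s["t"],s["ft_force"],s["ft_torque"],s["eef_pos"],s["orientation"])
```

```text
22.425 [1.4407 0.9124 3.272 ] [-0.0606 -0.1724 -0.2357] [ 0.5126 -0.2547  0.1235] [ 3.1411 -0.0002  2.1324]
```

Force relaxed; go on down.

Emit:
step_arm --pt "0 0 0.1 0 0 0" --pt "0 0 0.1 0 0 0" --pt "0 0 0 0 0 0"

```text
t: 22.8
eef_pos: [0.5127, -0.2548, 0.1216]
orientation: [3.141, -0.0, 2.132]
ft_force: [1.7, -1.0, 4.1]
gripper_width: 0.0439
grasp_force: 47.1
```

Run:
```python
from h import *
s=sense(); print(s["t"],s["ft_force"],s["ft_torque"],s["eef_pos"],s["orientation"])
```

```text
22.8 [ 1.6817 -0.9968  4.0638] [-0.078  -0.2107 -0.3913] [ 0.5127 -0.2548  0.1216] [ 3.1409 -0.      2.1323]
```

Emit:
step_arm --pt "0 0 0.1 0 0 0" --pt "0 0 0.1 0 0 0" --pt "0 0 0.03 0 0 0" --pt "0 0 0 0 0 0"

```text
t: 23.3
eef_pos: [0.5129, -0.2548, 0.1198]
orientation: [3.141, 0.0, 2.132]
ft_force: [0.3, 1.3, 11.0]
gripper_width: 0.0437
grasp_force: 47.1
```

Emit:
step_arm --pt "0 0 0.05 0 0 0" --pt "0 0 0 0 0 0"

```text
t: 23.55
eef_pos: [0.513, -0.2549, 0.1198]
orientation: [3.14, 0.0, 2.132]
ft_force: [-1.3, 2.0, 15.4]
gripper_width: 0.0444
grasp_force: 47.3
```

Emit:
step_arm --pt "0 0 -0.1 0 0 0" --pt "0 0 0 0 0 0"

```text
t: 23.8
eef_pos: [0.5128, -0.2547, 0.1199]
orientation: [3.141, 0.0, 2.132]
ft_force: [1.7, 0.3, 5.1]
gripper_width: 0.0441
grasp_force: 47.0
```

Emit:
step_arm --pt "0 0 0 0 0 0" --pt "0 0 0 0 0 0" --pt "0 0 0 0 0 0" --pt "0 0 0 0 0 0" --pt "0 0 0 0 0 0" --pt "0 0 0 0 0 0" --hand 1

```text
t: 24.55
eef_pos: [0.5124, -0.2547, 0.1196]
orientation: [3.141, -0.0, 2.132]
ft_force: [-0.1, 0.5, 0.6]
gripper_width: 0.0854
grasp_force: 0.0
```

Emit:
step_arm --pt "0 0 -0.5 0 0 0" --pt "0 0 -1.0 0 0 0" --pt "0 0 -1.5 0 0 0" --pt "0 0 -2.0 0 0 0" --pt "0 0 -2.0 0 0 0" --pt "0 0 -2.0 0 0 0" --pt "0 0 -2.0 0 0 0" --pt "0 0 -2.0 0 0 0" --pt "0 0 -2.0 0 0 0" --pt "0 0 0 0 0 0"

```text
t: 25.8
eef_pos: [0.513, -0.2553, 0.2715]
orientation: [3.139, 0.002, 2.132]
ft_force: [0.1, -0.2, -0.4]
gripper_width: 0.0852
grasp_force: 0.0
```

Run:
```python
from h import *
s=sense(); print(s["t"],s["ft_force"],s["eef_pos"],s["gripper_width"])
cm,im=shot("wrist","w5.png")
a=np.linspace(0,2*np.pi,90); C=np.c_[np.cos(a),np.sin(a),0*a]
for r,z,c in ((.022,.175,(0,0,255)),(.022,.182,(0,255,255)),(.031,.096,(0,255,0))):
    cv2.polylines(im,[np.round(proj(cm,C*r+[.5126,-.2545,z])).astype(np.int32)],True,c,1)
cv2.imwrite("pics/w5o.png",im)
```

```text
25.8 [ 0.0632 -0.1827 -0.4478] [ 0.513  -0.2553  0.2715] 0.08522327145874958
```

View pics/w5o.png

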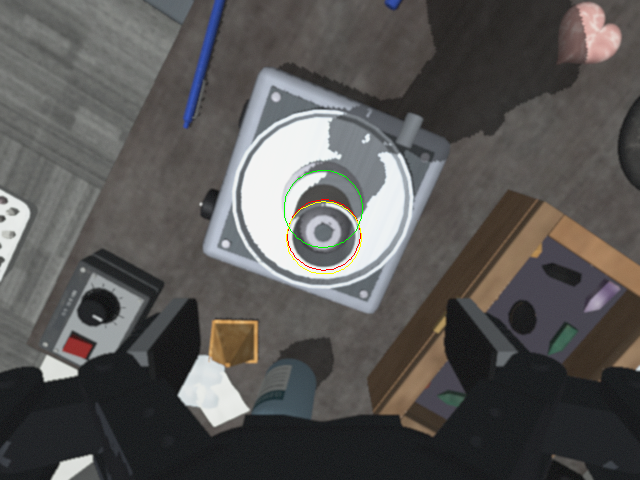

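The picture shows the sleeve upright on the spindle. Its rim, near (324,237), matches the red circle predicted for a fully seated sleeve, and the gripper is clear.

```bash
python3 -c "
from rig import *
print(job_done())"
```

```text
the job is handed in; nothing more can be done
None
```

The long sleeve is on the spindle, turned clockwise through both drops, fully home on the flange (a firm stop about 23 mm below pin-rest height) and released; the job was handed in at about 26 s.

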